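# Set the sorting funnel up to feed the cap bin

## Task

Bottle caps will be poured in next, so set the funnel up for them: with a fingertip, gently push the swivel chute under the funnel round until its mouth is over the middle of the opening of the cap bin (the open bin whose flip-top lid is folded back), and push the shutter lever below the funnel right across to its other stop, so that the throat is open. Grip or lift nothing, and leave the bin, the crate with its pulled-out tray, the crushed bottles and the jug where they are.

Things in the scene. Friction and masses are not known exactly. Their poses are not given: they have to be found in the camera images.
- stand: Fixed stand of a stainless funnel. Origin on the table, on the vertical axis of the funnel, about which the chute turns; z up; +x points away from the robot, to the post 150 mm behind the axis (post 330 mm high). Funnel: cone from radius 24 mm at height 292 mm to 76 mm at 376 mm, rim to 396 mm; below it two flange discs of radius 55 mm at heights 262 to 276 mm.
- chute (a joint): Angle of the chute in rad about the stand's axis, -1.6 to 1.6, anticlockwise positive seen from above. At 0 it points along the stand's -x (towards the robot), at positive values to the stand's -y side: the mouth's bearing from the axis is the stand's yaw + pi + this value. It takes 1 to 2 N at its end to turn and stays where it is left.
- chute_mouth (a point): Middle of the lower lip of the chute's open end, 245 mm from the turning axis, 125 mm above the table. The chute is a closed straight sheet duct, 65 mm wide over its flat upright sides, 44 mm deep, running from the axis out and down at 26 degrees. Its sides span heights of 140 to 183 mm at 215 mm from the axis, 171 to 215 mm at 150 mm. Push a side near the mouth.
- shutter (a joint): Angle of the shutter lever in rad, 0 (closed stop) to 1.3 (open stop), growing anticlockwise seen from above. It takes about 2 N on its handle and stays where it is left. At 0 the lever points from its bolt along the stand's -x turned 0.65 rad towards the stand's +y; at 1.3 it points 0.65 rad to the -y side.
- lever_end (a point): Free end of the shutter lever, on its centre line, 269 mm above the table, 107 mm from the bolt. The lever is level and just below the funnel; its last 62 mm is a black handle 16 mm wide and 18 mm high. To open, this end is pushed from the stand's +y side across the front to its -y side (from the robot's left to its right).
- bin: Cap bin: loose open-topped box, 160 mm (x) by 170 mm (y), 95 mm high, walls 3 mm; origin at the middle of its underside, z up, so the middle of the opening is 95 mm above it. Its flip-top lid is hinged on its -x rim and lies folded back, sloping from that rim down to the table about 140 mm further out along -x. A few caps lie in it. Not to be moved.
- crate: Grey crate with a pull-out tray, fixed; origin on the table under the middle of the part of the tray that is pulled out; the crate's body (260 by 200 mm, 115 mm high) reaches from 75 to 335 mm along its +x. It stands on the other side of the stand from the bin (the two swap places).
- tray_front (a point): Middle of the top edge of the tray's front, 82 mm above the table. The tray (188 mm wide) is pulled out about 150 mm and holds neck rings. Not to be moved.
- pet_a: Crushed clear bottle lying along its x, about 170 mm long, 75 mm wide, 45 mm high; origin at the middle of its underside. Leave alone.
- pet_b: Crushed clear bottle, about 200 mm long, 80 mm wide, 40 mm high; origin at the middle of its underside. Leave alone.
- pet_c: Crushed clear bottle, about 185 mm long, 80 mm wide, 46 mm high; origin at the middle of its underside. Leave alone.
- jug: Green jug, 148 mm across, 250 mm high, with a loop handle; origin at the middle of its underside. Leave alone.
- shutter_bolt (a point): The vertical bolt on which the shutter lever turns, 45 mm from the stand's axis along the stand's -x, at the lever's height (269 mm).

How it is judged:
By the outcome, as a careful person would: the job done as asked, in the order asked, and still so for the second after the job is handed in, with the robot touching nothing.
It also fails if it takes over 72 s, if anything falls off the work surface, if the arm or the gripper's body presses on something with over 40 N, if the wrist force passes 120 N, or if a joint passes its speed limit or range.

## Robot

A 6-joint arm with a two-finger parallel gripper is mounted at the origin on the work surface. World frame = base frame: x ahead of the robot, y to its left, z up, the work surface at z = 0. Lengths are in mm, angles in rad, forces in N, time in s.
With the tool pointing down it reaches from about 350 to 775 mm from the base axis. Payload 7.3 kg.
Tool frame: the origin (TCP) lies between the finger pads; the fingertips stand bot.tip_extent ahead of it and the grasp point (between the pads) lies 6 mm ahead of it (bot.tip_extent is the distance from the TCP to the fingertips, in mm); x points along the fingers, y is the direction in which the jaws open and shut, and the axes are right-handed (so a half turn about x gives the same grasp; the last joint's range is limited). The gripper opens to 92 mm and grips with 3 to 60 N. Pads are 19 mm wide; open, the fingers measure 130 mm over their backs; the gripper's body (75 mm by 190 mm) begins 47 mm behind the grasp point.
Start: joints at [1.198, 0.342, 1.524, -0, 1.275, -0.146], TCP at [118.034, 511.576, 251.741] pointing down, gripper open.
Joint ranges: [-2.53, 2.53], [-0.77, 2.02], [0.04, 2.7], [-1, 4.14], [0.28, 2.66], [-3.11, 3.11]. Speed limits (rad/s): [2.57, 2.57, 3.14, 3.14, 3.14, 3.14].

## Interface

Orientations are given as [roll, pitch, yaw] about the fixed x, y, z axes, in that order (R = Rz(yaw) Ry(pitch) Rx(roll)).
In Python, from plant import bot, capture, workorder gives the robot as it stands. The module is installed in compiled form; this text tells all that it offers.
- The arm moves only by the shell command python3 -m crank 'ROWS'. ROWS is JSON, a list of rows, each an object with "linear": the shift along the tool's x, y, z in cm, a list of three; "delta_rot": the turn, a rotation vector about the tool's x, y, z in degrees, a list of three; "fingers": the opening, from 0 (shut) to 1 (fully open). In form: [{"linear": [x, y, z], "delta_rot": [wx, wy, wz], "fingers": fingers}, ...]. A call has exactly 5 rows; each row shifts and turns the commanded pose from where the row before left it, along the tool's axes as they then stand; what a row does not reach is not made up. A row lasts 1/10 s, in which the tool goes at most 50 mm and 8.59 degrees, less where a joint would pass 70% of its speed; a pose out of reach is approached as far as the arm can. A call with a gripper value outside its range is refused whole. The fingers move at their own pace and stop on an object; the grip force is fixed at half the most. Time passes only in rows, so rows that do not move let the fingers close, or fill a call up. It gives the time, the measured TCP pose, the force and the opening at its end, in the units of the state.
- bot.get_obs(): the state, without advancing time (a new reading comes with each control period).
- capture(name): name is "scene" or "top"; returns a dict with "image" (400x640x3 uint8, blue, green, red), "mtx" (3x3 intrinsics, pixels), "dist_coeffs" ([k1, k2, p1, p2, k3] as OpenCV has them; the pictures are not rectified), "pose" (4x4, takes a point from camera to world coordinates). Camera axes: x right, y down, z forward; pixel columns grow to the right and rows downward; lengths in mm; the calibration is good to about 2 mm. A picture is of the moment at which its call begins. There is no depth.
- workorder.close_job(): hands the job in, once; it reports no verdict.
The state is a dict: "time": time; "joint_positions": joint angles; "dq": joint speeds; "tau": joint torques, N m; "tool_pos": TCP position; "tcp_rot": TCP orientation; "contact_force": force on the tool from outside, world axes, zero at the start; "moment": the same for the moment, N m; "grip_width": finger opening in mm.
Only numpy, scipy, OpenCV 4.12 (cv2) and the standard library are available. Lean on these libraries where they do the work, as an engineer would, in place of code of your own. Each camera call takes 0.05 s, during which the arm holds its last target. There are 200 camera calls.

## Working session

There is one attempt and no reset: what is moved stays moved. The work goes in short steps, Python scripts to look and compute and a shell command to move; the robot and the scene stay as the last step left them, time stands still between calls to the robot, and variables do not carry over. Pictures are saved under pics/ and viewed, on a budget of 10 in all, crops included, one or two more only if the job needs it, and the job is handed in when it is done.

```bash
mkdir -p pics; cat > h.py <<'E'
import numpy as np, cv2
from plant import bot, capture, workorder
def ray(c,uv):
    p=cv2.undistortPoints(np.array([[uv]],float),np.array(c['mtx']),np.array(c['dist_coeffs']))[0,0]
    T=np.array(c['pose']); d=T[:3,:3]@[p[0],p[1],1]; return T[:3,3],d/np.linalg.norm(d)
def atz(c,uv,z):
    o,d=ray(c,uv); return (o+d*(z-o[2])/d[2]).round(1)
def proj(c,P):
    T=np.linalg.inv(np.array(c['pose'])); r,_=cv2.Rodrigues(T[:3,:3])
    return cv2.projectPoints(np.array(P,float).reshape(-1,1,3),r,T[:3,3],np.array(c['mtx']),np.array(c['dist_coeffs']))[0][:,0].round(1)
E
python3 - <<'E'
from h import *
for n in('scene','top'):
    c=capture(n); cv2.imwrite(f'pics/{n}0.png',c['image']); print(n,np.array(c['pose']).round(2).tolist())
print(bot.tip_extent,bot.get_obs())
E
```

```text
scene [[0.72, 0.58, -0.37, 1029.87], [0.69, -0.62, 0.38, -555.9], [-0.01, -0.53, -0.85, 1372.1], [0.0, 0.0, 0.0, 1.0]]
top [[-0.02, -1.0, 0.08, 414.87], [-1.0, 0.02, 0.01, -30.66], [-0.01, -0.08, -1.0, 1444.64], [0.0, 0.0, 0.0, 1.0]]
25.0 {'time': 0.1, 'joint_positions': array([ 1.19798438e+00,  3.42654150e-01,  1.52489919e+00,  3.39837807e-05,
        1.27541066e+00, -1.45980489e-01]), 'dq': array([-0.0005005 , -0.00228039, -0.00205113,  0.00023178,  0.00096673,
        0.00045037]), 'tau': array([ 3.22391352e-03, -4.31998301e+01, -2.44699806e+01,  7.21334433e-02,
        5.25686529e-02, -4.24753250e-05]), 'tool_pos': array([117.9086716 , 511.25879195, 251.12165229]), 'tcp_rot': array([-1.74047052,  1.5694246 , -1.96731189]), 'contact_force': array([ 0.34785358, -0.23356284,  1.01456285]), 'moment': array([ 4.65160867e-05, -1.16885656e-02,  8.65089658e-03]), 'grip_width': 91.92572316446926}
```

View pics/scene0.png

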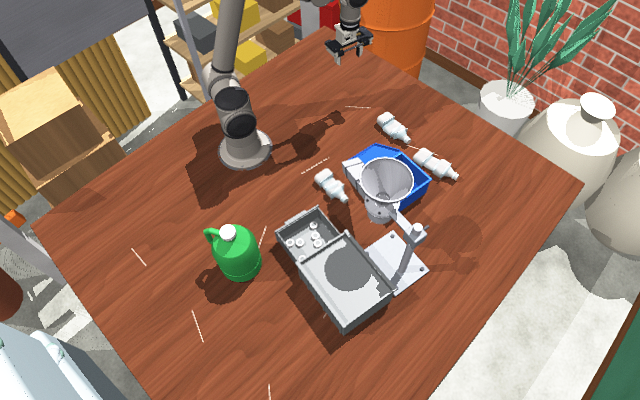

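View pics/top0.png

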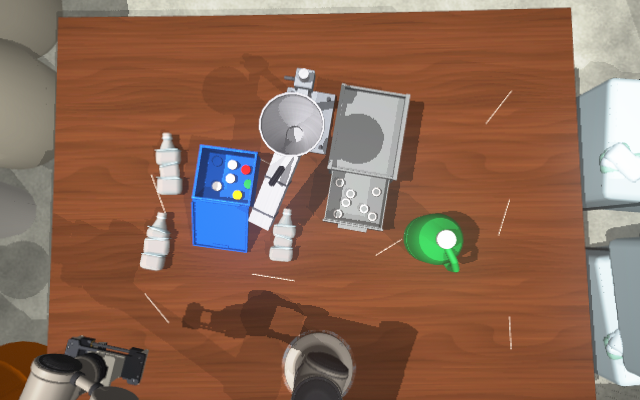

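The top view shows the blue bin opening at about (228,175), with its lid folded towards the robot. The funnel is at (292,125), the chute mouth near (263,222), the black lever handle near (277,175), and the crate at right. I'll zoom in on this area.

```bash
python3 - <<'E'
from h import *
c=cv2.imread('pics/top0.png')[60:270,180:420]; cv2.imwrite('pics/z1.png',cv2.resize(c,None,fx=3.3,fy=2.85*1,interpolation=cv2.INTER_CUBIC)) if 0 else cv2.imwrite('pics/z1.png',cv2.resize(c[:,:],None,fx=2.8,fy=2.8,interpolation=cv2.INTER_CUBIC))
c=cv2.imread('pics/scene0.png')[100:300,300:480]; cv2.imwrite('pics/z2.png',cv2.resize(c,None,fx=3,fy=3,interpolation=cv2.INTER_CUBIC))
E
```

```text
(no output)
```

View pics/z1.png

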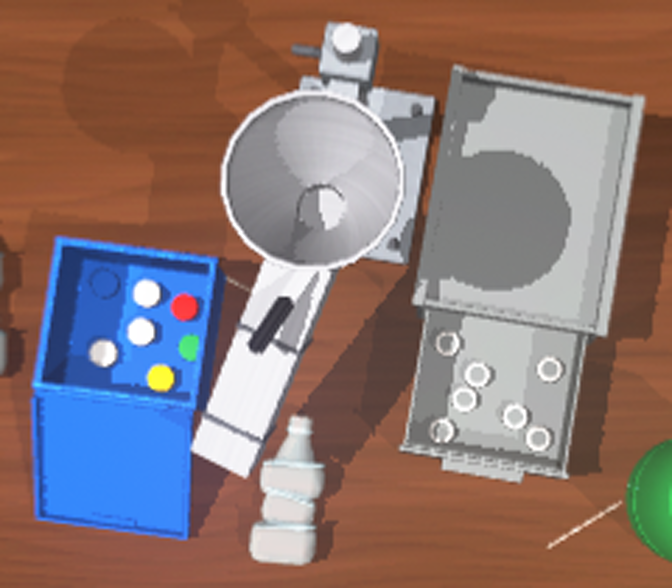

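View pics/z2.png

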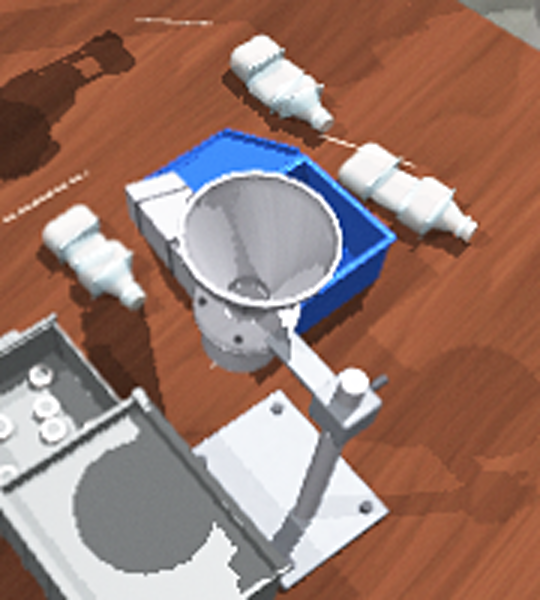

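Zoomed, in full-image pixels: the rim centre is near (291,125), the mouth's top corners near (249,221) and (269,230), and the lever end near (272,185). The bin's rear rim corners are near (200,145) and (258,152), and its front corners (193,199) and (249,205).

```bash
python3 - <<'E'
from h import *
c=capture('top'); s=capture('scene'); Z=lambda x,y:(180+x/2.8,60+y/2.8); S=lambda x,y:(300+x/3,100+y/3)
def fit(im,pts): return cv2.fitEllipse(np.array(pts,np.float32))[0]
ct=fit(0,[Z(*p) for p in[(222,181),(402,181),(312,93),(312,269),(250,117),(375,119),(250,245),(374,245)]])
A=atz(c,ct,396); 
cs=fit(0,[S(*p) for p in[(181,238),(341,238),(262,172),(262,305),(205,193),(320,193),(205,286),(320,286)]])
A2=atz(s,cs,396); print('axis top',A,'scene',A2)
P=atz(c,Z(346,38),345);P2=atz(s,S(354,385),345);print('post',P,P2)
rim=[(57,239),(218,259),(36,389),(193,406)]
B=np.array([atz(c,Z(*p),95) for p in rim]);print('bin',B.tolist(),B.mean(0))
Bs=np.array([atz(s,S(*p),95) for p in[(396,237)]]);print('bin rear-left scene',Bs)
for p in[(193,452),(249,477)]:print('mouth top corner',atz(c,Z(*p),168))
print('lever end',atz(c,Z(258,350),278),'handle root',atz(c,Z(287,299),278))
print('plate corners',[atz(c,Z(*p),10).tolist() for p in[(437,97),(405,263)]])
print('pet near',[atz(c,Z(*p),z).tolist() for p,z in[((300,418),25),((285,565),20),((250,550),25),((320,490),45)]])
E
```

```text
axis top [675.1  46.9 396. ] scene [682.1  47.1 396. ]
post [817.8  18.5 345. ] [831.8   9.9 345. ]
bin [[690.3, 348.0, 95.0], [665.3, 172.5, 95.0], [526.4, 369.8, 95.0], [505.2, 200.2, 95.0]] [596.8   272.625  95.   ]
bin rear-left scene [[695.1 351.7  95. ]]
mouth top corner [453.4 187.8 168. ]
mouth top corner [427.  130.9 168. ]
lever end [544.5 107.9 278. ] handle root [592.2  80.2 278. ]
plate corners [[868.0, -71.9, 10.0], [672.7, -31.3, 10.0]]
pet near [[494.2, 90.7, 25.0], [328.8, 109.6, 20.0], [346.5, 148.4, 25.0], [412.5, 67.5, 45.0]]
```

```bash
cat >> h.py <<'E'
from scipy.spatial.transform import Rotation as Ro
def go(target,t_ang):
    """print shift in tool axes (cm, current orientation) and turn about tool x to get jaw axis along t_ang (mod pi)"""
    o=bot.get_obs(); R=Ro.from_euler('xyz',o['tcp_rot']).as_matrix()
    e=np.array(target)-o['tool_pos']
    y=R[:,1]; a=np.degrees(np.arctan2(y[1],y[0])); d=(np.degrees(t_ang)-a+90)%180-90
    # +turn about tool x(down) lowers yaw
    R2=R@Ro.from_rotvec([-np.radians(d),0,0]).as_matrix()
    print('pos',o['tool_pos'].round(1),'x',R[:,0].round(3),'yaw_y',a.round(1),'F',o['contact_force'].round(1),'w',round(o['grip_width'],1),'t',o['time'])
    print('shift now-axes cm',(R.T@e/10).round(2),'after-turn axes',(R2.T@e/10).round(2),'turn x deg',round(-d,1))
E
python3 -c "
from h import *
go([443,78,251],1.13)"
```

```text
pos [118.  511.4 251.3] x [-0.    -0.001 -1.   ] yaw_y 77.0 F [-0.2 -0.6  0.1] w 91.6 t 0.2
shift now-axes cm [  0.06 -34.92  41.42] after-turn axes [  0.06 -25.33  47.89] turn x deg 12.3
```

```bash
python3 -m crank '[{"linear":[0,0,0],"delta_rot":[6,0,0],"fingers":0},{"linear":[0,0,0],"delta_rot":[6.3,0,0],"fingers":0},{"linear":[0,-1.5,3],"delta_rot":[0,0,0],"fingers":0},{"linear":[0,-2,3.8],"delta_rot":[0,0,0],"fingers":0},{"linear":[0,-2,3.8],"delta_rot":[0,0,0],"fingers":0}]'
python3 -m crank '[{"linear":[0,-2,3.8],"delta_rot":[0,0,0],"fingers":0},{"linear":[0,-2,3.8],"delta_rot":[0,0,0],"fingers":0},{"linear":[0,-2,3.8],"delta_rot":[0,0,0],"fingers":0},{"linear":[0,-2,3.8],"delta_rot":[0,0,0],"fingers":0},{"linear":[0,-2,3.8],"delta_rot":[0,0,0],"fingers":0}]'
python3 -m crank '[{"linear":[0,-2,3.8],"delta_rot":[0,0,0],"fingers":0},{"linear":[0,-2,3.8],"delta_rot":[0,0,0],"fingers":0},{"linear":[0,-2,3.8],"delta_rot":[0,0,0],"fingers":0},{"linear":[0,-1.5,2],"delta_rot":[0,0,0],"fingers":0},{"linear":[0,0,0],"delta_rot":[0,0,0],"fingers":0}]'
python3 -c "
from h import *
go([443,78,175],1.13)"
```

```text
time: 0.7
tool_pos: [190.7, 415.5, 251.4]
tcp_rot: [-1.398, 1.57, -1.838]
contact_force: [1.3, 0.1, -0.2]
grip_width: 56.6
time: 1.2
tool_pos: [320.1, 243.5, 251.8]
tcp_rot: [1.114, 1.57, 0.673]
contact_force: [0.7, 0.2, 0.5]
grip_width: 16.4
time: 1.7
tool_pos: [409.9, 117.6, 251.5]
tcp_rot: [-0.926, 1.57, -1.372]
contact_force: [-0.3, 1.5, 0.1]
grip_width: 0.6
pos [409.9 117.6 251.5] x [ 0.    -0.001 -1.   ] yaw_y 64.5 F [-0.3  1.5  0.1] w 0.6 t 1.7
shift now-axes cm [ 7.65 -2.14  4.69] after-turn axes [ 7.65 -2.16  4.68] turn x deg -0.3
```

```bash
python3 -m crank '[{"linear":[0,-1.1,2.4],"delta_rot":[0,0,0],"fingers":0},{"linear":[0,-1.1,2.3],"delta_rot":[0,0,0],"fingers":0},{"linear":[2.5,0,0],"delta_rot":[0,0,0],"fingers":0},{"linear":[2.5,0,0],"delta_rot":[0,0,0],"fingers":0},{"linear":[2.6,0,0],"delta_rot":[0,0,0],"fingers":0}]'
python3 - <<'E'
from h import *
go([443,78,175],1.13)
c=capture('top');s=capture('scene')
a=cv2.resize(c['image'][90:290,180:380],(580,580),interpolation=cv2.INTER_CUBIC)
cv2.imwrite('pics/t1.png',a)
E
```

```text
time: 2.2
tool_pos: [441.3, 80.6, 175.0]
tcp_rot: [1.201, 1.57, 0.76]
contact_force: [-0.3, -0.7, 0.7]
grip_width: 0.3
pos [441.3  80.6 175. ] x [ 0.  0. -1.] yaw_y 64.7 F [-0.3 -0.7  0.7] w 0.3 t 2.2
shift now-axes cm [-0.   -0.17  0.27] after-turn axes [-0.   -0.17  0.27] turn x deg -0.0
```

View pics/t1.png

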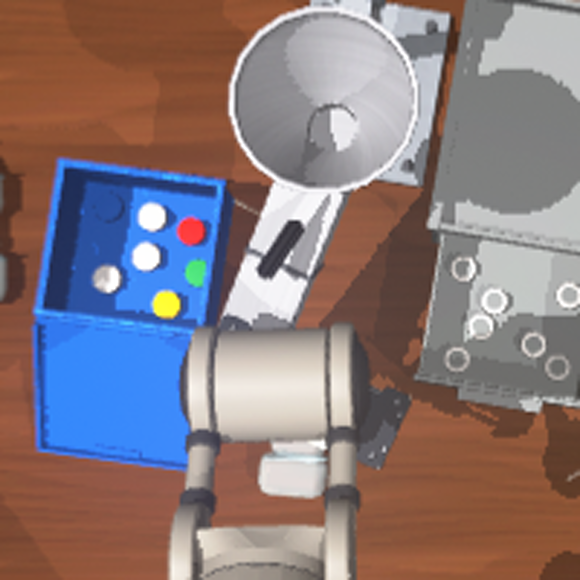

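The arm is down beside the mouth's right side, above the bottle and with no contact. Now I'll close the gap and push gently round the arc.

```bash
python3 -m crank '[{"linear":[0,0.4,0],"delta_rot":[0,0,0],"fingers":0},{"linear":[0,0.5,0],"delta_rot":[0,0,0],"fingers":0},{"linear":[0,0.5,0],"delta_rot":[0,0,0],"fingers":0},{"linear":[0,0.4,0],"delta_rot":[0,0,0],"fingers":0},{"linear":[0,0.3,0],"delta_rot":[0,0,0],"fingers":0}]'
python3 -m crank '[{"linear":[0,0.78,-0.17],"delta_rot":[2,0,0],"fingers":0},{"linear":[0,0.78,-0.17],"delta_rot":[2,0,0],"fingers":0},{"linear":[0,0.78,-0.17],"delta_rot":[2,0,0],"fingers":0},{"linear":[0,0.78,-0.17],"delta_rot":[2,0,0],"fingers":0},{"linear":[0,0.78,-0.17],"delta_rot":[2,0,0],"fingers":0}]'
python3 -m crank '[{"linear":[0,0.78,-0.17],"delta_rot":[2,0,0],"fingers":0},{"linear":[0,0.78,-0.17],"delta_rot":[2,0,0],"fingers":0},{"linear":[0,0.78,-0.17],"delta_rot":[2,0,0],"fingers":0},{"linear":[0,0.78,-0.17],"delta_rot":[2,0,0],"fingers":0},{"linear":[0,0.78,-0.17],"delta_rot":[2,0,0],"fingers":0}]'
python3 -c "
from h import *
o=bot.get_obs();go([553,242,175],0.34);v=o['tool_pos'][:2]-[677,47];print(np.hypot(*v),np.arctan2(v[1],v[0])-np.arctan(51.5/225))"
```

```text
time: 2.8
tool_pos: [451.0, 99.5, 176.2]
tcp_rot: [0.602, 1.57, 0.161]
contact_force: [-0.9, 0.3, -0.7]
grip_width: 0.2
time: 3.3
tool_pos: [462.4, 137.3, 175.9]
tcp_rot: [-0.374, 1.57, -0.991]
contact_force: [0.3, -0.9, 0.4]
grip_width: 0.5
time: 3.8
tool_pos: [480.5, 172.8, 175.8]
tcp_rot: [-1.122, 1.57, -1.914]
contact_force: [-0.8, -1.5, -0.2]
grip_width: -0.0
pos [480.5 172.8 175.8] x [-0. -0. -1.] yaw_y 44.6 F [-0.8 -1.5 -0.2] w -0.0 t 3.8
shift now-axes cm [ 0.08 10.03  0.17] after-turn axes [ 0.08  9.15 -4.11] turn x deg 25.1
233.34163002201686 2.347337329382502
```

```bash
python3 -m crank '[{"linear":[0,0.78,-0.17],"delta_rot":[2,0,0],"fingers":0},{"linear":[0,0.78,-0.17],"delta_rot":[2,0,0],"fingers":0},{"linear":[0,0.78,-0.17],"delta_rot":[2,0,0],"fingers":0},{"linear":[0,0.78,-0.17],"delta_rot":[2,0,0],"fingers":0},{"linear":[0,0.78,-0.17],"delta_rot":[2,0,0],"fingers":0}]'
python3 -m crank '[{"linear":[0,0.78,-0.17],"delta_rot":[2,0,0],"fingers":0},{"linear":[0,0.78,-0.17],"delta_rot":[2,0,0],"fingers":0},{"linear":[0,0.78,-0.17],"delta_rot":[2,0,0],"fingers":0},{"linear":[0,0.6,-0.1],"delta_rot":[1.5,0,0],"fingers":0},{"linear":[0,0,0],"delta_rot":[0,0,0],"fingers":0}]'
python3 - <<'E'
from h import *
o=bot.get_obs();go([553,242,175],0.34);v=o['tool_pos'][:2]-[677,47];print(np.hypot(*v),np.arctan2(v[1],v[0])-np.arctan(51.5/225))
c=capture('top');s=capture('scene')
a=cv2.resize(c['image'][90:230,180:380],None,fx=3.9,fy=3.9,interpolation=cv2.INTER_CUBIC)
cv2.imwrite('pics/t2.png',a)
E
```

```text
time: 4.3
tool_pos: [504.4, 204.6, 175.8]
tcp_rot: [-1.456, 1.57, -2.422]
contact_force: [-0.4, -1.6, 0.8]
grip_width: 0.2
time: 4.8
tool_pos: [526.4, 225.6, 175.7]
tcp_rot: [2.116, 1.571, 1.02]
contact_force: [0.1, 0.2, 0.5]
grip_width: 0.0
pos [526.4 225.6 175.7] x [ 0.  0. -1.] yaw_y 27.2 F [0.1 0.2 0.5] w 0.0 t 4.8
shift now-axes cm [ 0.07  3.12 -0.24] after-turn axes [ 0.07  3.06 -0.66] turn x deg 7.7
233.6063982828422 2.0465284777700226
```

View pics/t2.png

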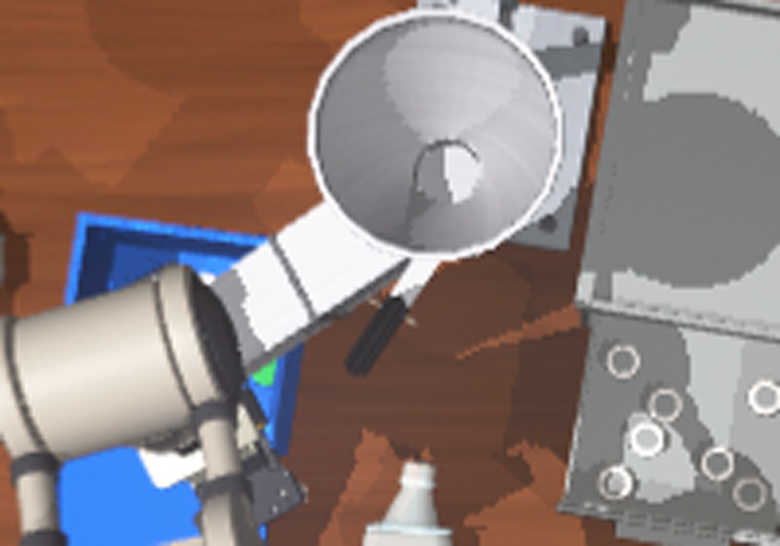

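The chute now lies over the bin, with its mouth hidden by the arm; by fingertip position it has about 7.7° to go. I'll push 7° slowly, back off, then measure.

```bash
python3 -m crank '[{"linear":[0,0.5,-0.1],"delta_rot":[1.3,0,0],"fingers":0},{"linear":[0,0.6,-0.13],"delta_rot":[1.5,0,0],"fingers":0},{"linear":[0,0.6,-0.13],"delta_rot":[1.5,0,0],"fingers":0},{"linear":[0,0.6,-0.13],"delta_rot":[1.5,0,0],"fingers":0},{"linear":[0,0.4,-0.1],"delta_rot":[1,0,0],"fingers":0}]'
python3 -m crank '[{"linear":[0,0,0],"delta_rot":[0,0,0],"fingers":0},{"linear":[0,-1,0],"delta_rot":[0,0,0],"fingers":0},{"linear":[0,-2.5,1],"delta_rot":[0,0,0],"fingers":0},{"linear":[0,-4,-1],"delta_rot":[0,0,0],"fingers":0},{"linear":[0,-4.5,-1],"delta_rot":[0,0,0],"fingers":0}]'
python3 - <<'E'
from h import *
go([500,140,175],0.34)
E
```

```text
time: 5.4
tool_pos: [548.6, 242.0, 175.7]
tcp_rot: [2.697, 1.571, 1.481]
contact_force: [-0.7, 0.7, -0.0]
grip_width: 0.5
time: 5.9
tool_pos: [431.8, 208.6, 175.6]
tcp_rot: [1.434, 1.569, 0.218]
contact_force: [0.1, 0.4, 1.0]
grip_width: 0.4
pos [431.8 208.6 175.6] x [ 0.001  0.    -1.   ] yaw_y 20.3 F [0.1 0.4 1. ] w 0.4 t 5.9
shift now-axes cm [0.07 4.01 8.8 ] after-turn axes [0.07 4.14 8.74] turn x deg 0.9
```

```bash
python3 -m crank '[{"linear":[-2,0,0],"delta_rot":[-8,0,0],"fingers":0},{"linear":[-3,0,0],"delta_rot":[-8,0,0],"fingers":0},{"linear":[-3,0,0],"delta_rot":[-8,0,0],"fingers":0},{"linear":[-2,0,0],"delta_rot":[-8,0,0],"fingers":0},{"linear":[-0.8,0,0],"delta_rot":[-7.5,0,0],"fingers":0}]'
python3 - <<'E'
from h import *
go([563,150,283],np.radians(59.8))
c=capture('top');s=capture('scene')
for i,(k,y,x) in enumerate([(c,80,170),(s,110,290)]):
    cv2.imwrite(f'pics/u{i}.png',k['image'])
a=cv2.resize(c['image'][90:230,170:330],None,fx=3.7,fy=3.7,interpolation=cv2.INTER_CUBIC)
b=cv2.resize(s['image'][110:270,330:460],None,fx=2,fy=2,interpolation=cv2.INTER_CUBIC)
cv2.imwrite('pics/t3.png',a)
E
```

```text
time: 6.4
tool_pos: [433.1, 209.3, 286.4]
tcp_rot: [0.784, 1.566, 0.264]
contact_force: [1.0, -0.1, -0.6]
grip_width: 0.4
pos [433.1 209.3 286.4] x [ 0.005  0.001 -1.   ] yaw_y 60.2 F [ 1.  -0.1 -0.6] w 0.4 t 6.4
shift now-axes cm [ 0.4   1.3  14.22] after-turn axes [ 0.4   1.41 14.21] turn x deg 0.4
```

View pics/t3.png

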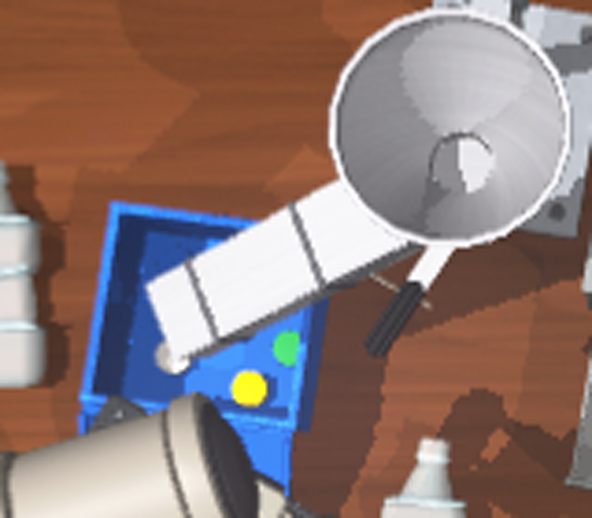

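The mouth is over the bin with its top corners at zoom (147,287) and (178,361), so I can compute the bearing error.

```bash
python3 - <<'E'
from h import *
c=capture('top'); Z=lambda x,y:(170+x/3.7,90+y/3.7)
p=[atz(c,Z(*q),164.5) for q in[(147,287),(178,361)]]; m=(p[0]+p[1])/2
e=p[1]-p[0]; print(p,m,np.linalg.norm(e))
A=np.array([677,47]);v=m[:2]-A; b=np.arctan2(v[1],v[0]); print('r',np.hypot(*v),'bearing',b,'from lip',np.arctan2(e[1],e[0])%np.pi+np.pi/2)
print('side line bearing',[ (lambda a,d:np.arctan2(*(d-a)[:2][::-1]))(atz(c,Z(339,181),r2),p[0]) for r2 in(230,240)])
print('lip mid',A+245*np.array([np.cos(b),np.sin(b)]))
print('bin left corners',atz(c,Z(110,203),95),atz(c,Z(83,400),95))
for a in(1.85,1.9,1.95,2.0,b):print(a,proj(c,[[A[0]+264*np.cos(a),A[1]+264*np.sin(a),164.5]]))
E
```

```text
[array([610.7, 301.1, 164.5]), array([552.3, 276.8, 164.5])] [581.5  288.95 164.5 ] 63.25385363754537
r 260.1154599403888 bearing 1.9467337547971608 from lip 1.965101006061178
side line bearing [np.float64(1.9695429814203127), np.float64(1.954726981587947)]
lip mid [587.04956028 274.89014545]
bin left corners [691.8 349.9  95. ] [528.9 371.1  95. ]
1.85 [[209.8 169.8]]
1.9 [[211.2 174.1]]
1.95 [[212.8 178.3]]
2.0 [[214.6 182.5]]
1.9467337547971608 [[212.7 178.1]]
```

The chute is about 0.045 rad (11 mm) short. I'll go back and nudge it to finger pose (559.5, 246).

```bash
python3 -m crank '[{"linear":[2,0,0],"delta_rot":[8.5,0,0],"fingers":0},{"linear":[3,0,0],"delta_rot":[8.5,0,0],"fingers":0},{"linear":[3,0,0],"delta_rot":[8.5,0,0],"fingers":0},{"linear":[2,0,0],"delta_rot":[8.5,0,0],"fingers":0},{"linear":[1.1,0,0],"delta_rot":[8.5,0,0],"fingers":0}]'
python3 -c "
from h import *
go([559.5,245.8,175],np.radians(17.7))"
```

```text
time: 7.05
tool_pos: [430.8, 208.6, 169.9]
tcp_rot: [-1.572, 1.566, -2.849]
contact_force: [-0.2, 1.3, 0.4]
grip_width: 0.6
pos [430.8 208.6 169.9] x [-0.004 -0.001 -1.   ] yaw_y 16.8 F [-0.2  1.3  0.4] w 0.6 t 7.05
shift now-axes cm [-0.57 13.39  0.17] after-turn axes [-0.57 13.39  0.37] turn x deg -0.9
```

```bash
python3 -m crank '[{"linear":[-0.5,2.5,0.1],"delta_rot":[-0.9,0,0],"fingers":0},{"linear":[0,3.2,0.1],"delta_rot":[0,0,0],"fingers":0},{"linear":[0,3,0.1],"delta_rot":[0,0,0],"fingers":0},{"linear":[0,1.6,0],"delta_rot":[0,0,0],"fingers":0},{"linear":[0,0.8,0],"delta_rot":[0,0,0],"fingers":0}]'
python3 -m crank '[{"linear":[0,0.6,0],"delta_rot":[0,0,0],"fingers":0},{"linear":[0,0.5,0],"delta_rot":[0,0,0],"fingers":0},{"linear":[0,0.5,0],"delta_rot":[0,0,0],"fingers":0},{"linear":[0,0.4,0],"delta_rot":[0,0,0],"fingers":0},{"linear":[0,0,0],"delta_rot":[0,0,0],"fingers":0}]'
python3 -c "
from h import *
go([559.5,245.8,175],np.radians(17.7))"
```

```text
time: 7.55
tool_pos: [539.4, 240.8, 176.3]
tcp_rot: [-1.563, 1.569, -2.817]
contact_force: [0.2, -1.0, 0.5]
grip_width: 0.2
time: 8.05
tool_pos: [557.9, 247.2, 177.8]
tcp_rot: [1.678, 1.57, 0.427]
contact_force: [-0.6, -0.0, -0.4]
grip_width: 0.6
pos [557.9 247.2 177.8] x [ 0.  0. -1.] yaw_y 18.3 F [-0.6 -0.  -0.4] w 0.6 t 8.05
shift now-axes cm [0.28 0.11 0.19] after-turn axes [0.28 0.11 0.18] turn x deg 0.6
```

Close to target. Now 1 mm more, then back off and rise with the turn for the lever.

```bash
python3 -m crank '[{"linear":[0,0.2,0],"delta_rot":[0,0,0],"fingers":0},{"linear":[0,0,0],"delta_rot":[0,0,0],"fingers":0},{"linear":[0,-1.5,0],"delta_rot":[0,0,0],"fingers":0},{"linear":[0,-4,0],"delta_rot":[0,0,0],"fingers":0},{"linear":[0,-4.5,0],"delta_rot":[0,0,0],"fingers":0}]'
python3 -m crank '[{"linear":[-2,-2.5,0],"delta_rot":[-8,0,0],"fingers":0},{"linear":[-3,0,0],"delta_rot":[-8.5,0,0],"fingers":0},{"linear":[-3,0,0],"delta_rot":[-8.5,0,0],"fingers":0},{"linear":[-2,0,0],"delta_rot":[-8.5,0,0],"fingers":0},{"linear":[-0.5,0,0],"delta_rot":[-8,0,0],"fingers":0}]'
python3 - <<'E'
from h import *
go([563,150,283],np.radians(59.8))
c=capture('top')
cv2.imwrite('pics/t4.png',cv2.resize(c['image'][90:230,170:330],None,fx=3.7,fy=3.7,interpolation=cv2.INTER_CUBIC))
E
```

```text
time: 8.55
tool_pos: [464.2, 215.9, 177.5]
tcp_rot: [1.446, 1.57, 0.194]
contact_force: [-0.6, 0.7, 0.5]
grip_width: 0.3
time: 9.05
tool_pos: [441.9, 208.7, 285.8]
tcp_rot: [0.787, 1.565, 0.266]
contact_force: [-0.1, -0.0, -0.6]
grip_width: 0.4
pos [441.9 208.7 285.8] x [ 0.006  0.002 -1.   ] yaw_y 60.1 F [-0.1 -0.  -0.6] w 0.4 t 9.05
shift now-axes cm [ 0.34  0.94 13.42] after-turn axes [ 0.34  1.02 13.42] turn x deg 0.3
```

View pics/t4.png

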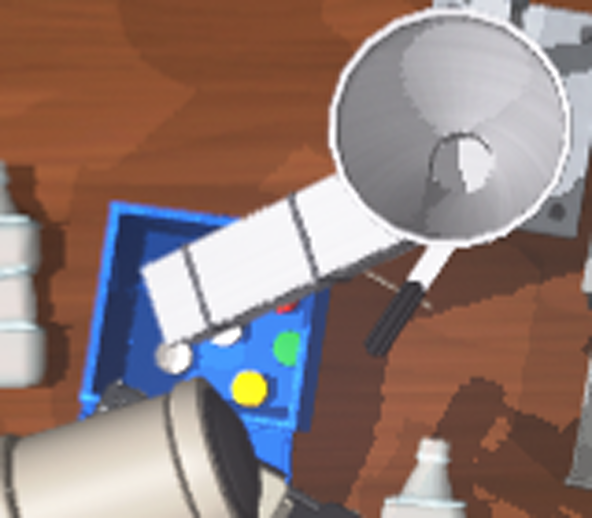

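The mouth's top corners are now at zoom (142,268) and (169,347), giving a bearing of about 1.888. That puts the lip midpoint near (600,279) against a bin centre of about (598,274), which is good. Next is the lever.

```bash
python3 -m crank '[{"linear":[0.2,1,1],"delta_rot":[0,0,0],"fingers":0},{"linear":[0,0,3],"delta_rot":[0,0,0],"fingers":0},{"linear":[0,0,3.5],"delta_rot":[0,0,0],"fingers":0},{"linear":[0,0,3.5],"delta_rot":[0,0,0],"fingers":0},{"linear":[0,0,2],"delta_rot":[0,0,0],"fingers":0}]'
python3 - <<'E'
from h import *
go([563,150,283],np.radians(59.8))
s=capture('scene')
cv2.imwrite('pics/t5.png',cv2.resize(s['image'][90:250,310:470],None,fx=3.6,fy=3.6,interpolation=cv2.INTER_CUBIC))
E
```

```text
time: 9.6
tool_pos: [560.0, 150.2, 280.0]
tcp_rot: [-0.561, 1.57, -1.092]
contact_force: [0.3, 0.8, -0.1]
grip_width: 0.0
pos [560.  150.2 280. ] x [ 0. -0. -1.] yaw_y 59.6 F [ 0.3  0.8 -0.1] w 0.0 t 9.6
shift now-axes cm [-0.3   0.14  0.26] after-turn axes [-0.3   0.14  0.26] turn x deg -0.2
```

View pics/t5.png

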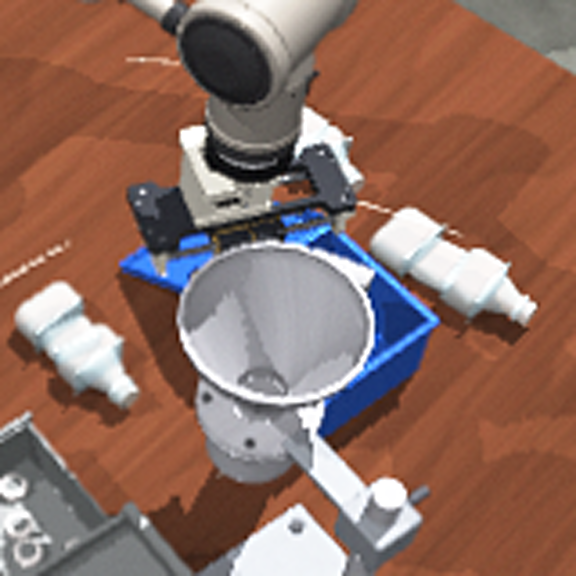

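Gripper is clear of the funnel, with the lever hidden behind it. I'll move in 1.5 cm along the lever, then push round the bolt.

```bash
python3 -m crank '[{"linear":[0,0,0.8],"delta_rot":[0,0,0],"fingers":0},{"linear":[0,0,0.7],"delta_rot":[0,0,0],"fingers":0},{"linear":[0,-0.5,0],"delta_rot":[0,0,0],"fingers":0},{"linear":[0,-0.5,0],"delta_rot":[0,0,0],"fingers":0},{"linear":[0,-0.5,0],"delta_rot":[0,0,0],"fingers":0}]'
python3 -m crank '[{"linear":[0,-0.5,-0.13],"delta_rot":[-3,0,0],"fingers":0},{"linear":[0,-0.5,-0.13],"delta_rot":[-3,0,0],"fingers":0},{"linear":[0,-0.5,-0.13],"delta_rot":[-3,0,0],"fingers":0},{"linear":[0,-0.5,-0.13],"delta_rot":[-3,0,0],"fingers":0},{"linear":[0,-0.5,-0.13],"delta_rot":[-3,0,0],"fingers":0}]'
python3 - <<'E'
from h import *
o=bot.get_obs();go([533,39,280],np.radians(115));v=o['tool_pos'][:2]-[633,56.4];print(np.hypot(*v),np.arctan2(v[1],v[0])+np.arctan(27/95))
E
```

```text
time: 10.15
tool_pos: [562.9, 131.4, 280.9]
tcp_rot: [1.896, 1.57, 1.37]
contact_force: [-0.3, 1.9, 0.5]
grip_width: 0.6
time: 10.65
tool_pos: [546.6, 111.6, 281.0]
tcp_rot: [1.955, 1.57, 1.692]
contact_force: [-0.7, 2.5, -0.4]
grip_width: 0.0
pos [546.6 111.6 281. ] x [-0.     0.001 -1.   ] yaw_y 75.0 F [-0.7  2.5 -0.4] w 0.0 t 10.65
shift now-axes cm [ 0.09 -7.36  0.57] after-turn axes [ 0.09 -6.   -4.3 ] turn x deg -40.0
102.50736609499958 2.850252147908537
```

```bash
python3 -m crank '[{"linear":[0,-0.5,-0.13],"delta_rot":[-3,0,0],"fingers":0},{"linear":[0,-0.5,-0.13],"delta_rot":[-3,0,0],"fingers":0},{"linear":[0,-0.5,-0.13],"delta_rot":[-3,0,0],"fingers":0},{"linear":[0,-0.5,-0.13],"delta_rot":[-3,0,0],"fingers":0},{"linear":[0,-0.5,-0.13],"delta_rot":[-3,0,0],"fingers":0}]'
python3 -m crank '[{"linear":[0,-0.5,-0.13],"delta_rot":[-3,0,0],"fingers":0},{"linear":[0,-0.5,-0.13],"delta_rot":[-3,0,0],"fingers":0},{"linear":[0,-0.5,-0.13],"delta_rot":[-3,0,0],"fingers":0},{"linear":[0,-0.5,-0.13],"delta_rot":[-3,0,0],"fingers":0},{"linear":[0,-0.5,-0.13],"delta_rot":[-3,0,0],"fingers":0}]'
python3 - <<'E'
from h import *
o=bot.get_obs();go([533,39,280],np.radians(115));v=o['tool_pos'][:2]-[633,56.4];print(np.hypot(*v),np.arctan2(v[1],v[0])%6.283+np.arctan(27/95))
E
```

```text
time: 11.15
tool_pos: [536.1, 87.9, 281.0]
tcp_rot: [2.082, 1.57, 2.081]
contact_force: [-1.4, 1.2, -0.1]
grip_width: 0.6
time: 11.65
tool_pos: [532.1, 62.4, 280.9]
tcp_rot: [2.173, 1.57, 2.434]
contact_force: [-0.9, 1.4, 0.1]
grip_width: 0.2
pos [532.1  62.4 280.9] x [-0.001  0.001 -1.   ] yaw_y 104.9 F [-0.9  1.4  0.1] w 0.2 t 11.65
shift now-axes cm [ 0.09 -2.28 -0.52] after-turn axes [ 0.09 -2.15 -0.91] turn x deg -10.1
101.06817382030007 3.3594957248049027
```

```bash
python3 -m crank '[{"linear":[0,-0.5,-0.13],"delta_rot":[-3,0,0],"fingers":0},{"linear":[0,-0.5,-0.13],"delta_rot":[-3,0,0],"fingers":0},{"linear":[0,-0.4,-0.1],"delta_rot":[-2,0,0],"fingers":0},{"linear":[0,-0.2,0],"delta_rot":[-1,0,0],"fingers":0},{"linear":[0,-0.2,0],"delta_rot":[0,0,0],"fingers":0}]'
python3 -m crank '[{"linear":[0,-0.1,0],"delta_rot":[0,0,0],"fingers":0},{"linear":[0,-0.1,0],"delta_rot":[0,0,0],"fingers":0},{"linear":[0,0,0],"delta_rot":[0,0,0],"fingers":0},{"linear":[0,0,0],"delta_rot":[0,0,0],"fingers":0},{"linear":[0,0,0],"delta_rot":[0,0,0],"fingers":0}]'
python3 - <<'E'
from h import *
o=bot.get_obs();go([533,39,280],np.radians(115));v=o['tool_pos'][:2]-[633,56.4];print(np.hypot(*v),np.arctan2(v[1],v[0])%6.283+np.arctan(27/95))
E
```

```text
time: 12.15
tool_pos: [535.1, 44.1, 280.9]
tcp_rot: [1.898, 1.57, 2.314]
contact_force: [-2.0, 0.9, 0.1]
grip_width: 0.2
time: 12.65
tool_pos: [536.5, 42.2, 280.7]
tcp_rot: [-0.497, 1.571, -0.082]
contact_force: [-2.4, 0.5, 0.4]
grip_width: 0.9
pos [536.5  42.2 280.7] x [ 0. -0. -1.] yaw_y 113.8 F [-2.4  0.5  0.4] w 0.9 t 12.65
shift now-axes cm [ 0.07 -0.15 -0.45] after-turn axes [ 0.07 -0.14 -0.45] turn x deg -1.2
97.53398516995972 3.5646404080808947
```

Near the stop by geometry. I'll creep on in small steps until the force jumps.

```bash
python3 -m crank '[{"linear":[0,-0.1,0],"delta_rot":[0,0,0],"fingers":0},{"linear":[0,-0.1,0],"delta_rot":[0,0,0],"fingers":0},{"linear":[0,-0.1,0],"delta_rot":[0,0,0],"fingers":0},{"linear":[0,0,0],"delta_rot":[0,0,0],"fingers":0},{"linear":[0,0,0],"delta_rot":[0,0,0],"fingers":0}]'
python3 -m crank '[{"linear":[0,-0.1,0],"delta_rot":[0,0,0],"fingers":0},{"linear":[0,-0.1,0],"delta_rot":[0,0,0],"fingers":0},{"linear":[0,-0.1,0],"delta_rot":[0,0,0],"fingers":0},{"linear":[0,0,0],"delta_rot":[0,0,0],"fingers":0},{"linear":[0,0,0],"delta_rot":[0,0,0],"fingers":0}]'
```

```text
time: 13.15
tool_pos: [537.7, 39.3, 280.7]
tcp_rot: [-0.489, 1.571, -0.074]
contact_force: [-0.5, 0.9, 1.0]
grip_width: 0.4
time: 13.65
tool_pos: [538.7, 36.9, 280.7]
tcp_rot: [1.832, 1.57, 2.248]
contact_force: [-3.4, 2.9, 1.3]
grip_width: 0.1
```

```bash
python3 -m crank '[{"linear":[0,-0.1,0],"delta_rot":[0,0,0],"fingers":0},{"linear":[0,-0.1,0],"delta_rot":[0,0,0],"fingers":0},{"linear":[0,0,0],"delta_rot":[0,0,0],"fingers":0},{"linear":[0,0,0],"delta_rot":[0,0,0],"fingers":0},{"linear":[0,0,0],"delta_rot":[0,0,0],"fingers":0}]'
```

```text
time: 14.15
tool_pos: [538.7, 36.6, 280.7]
tcp_rot: [1.709, 1.567, 2.125]
contact_force: [-6.2, 9.1, 2.6]
grip_width: 0.0
```

The force rose to 11 N with no further motion, so the lever is on its stop. I'll back off and withdraw.

```bash
python3 -m crank '[{"linear":[0,0.6,0],"delta_rot":[0,0,0],"fingers":0},{"linear":[0,1,-0.5],"delta_rot":[0,0,0],"fingers":0},{"linear":[0,0.5,-3],"delta_rot":[0,0,0],"fingers":0},{"linear":[0,0,-4],"delta_rot":[0,0,0],"fingers":0},{"linear":[0,0,-3.5],"delta_rot":[0,0,0],"fingers":0}]'
python3 -m crank '[{"linear":[0,3,0],"delta_rot":[0,0,0],"fingers":0},{"linear":[0,4,0],"delta_rot":[0,0,0],"fingers":0},{"linear":[0,4,0],"delta_rot":[0,0,0],"fingers":0},{"linear":[0,4,0],"delta_rot":[0,0,0],"fingers":0},{"linear":[0,3,0],"delta_rot":[0,0,0],"fingers":0}]'
python3 - <<'E'
from h import *
go([300,250,280],np.radians(90))
c=capture('top')
cv2.imwrite('pics/t6.png',cv2.resize(c['image'][90:230,170:330],None,fx=3.7,fy=3.7,interpolation=cv2.INTER_CUBIC))
E
```

```text
time: 14.65
tool_pos: [428.9, 9.4, 280.5]
tcp_rot: [-1.473, 1.57, -1.056]
contact_force: [1.0, -0.2, -0.3]
grip_width: 0.3
time: 15.15
tool_pos: [356.8, 175.8, 281.1]
tcp_rot: [-0.305, 1.569, 0.111]
contact_force: [-0.1, 0.4, 0.4]
grip_width: 0.6
pos [356.8 175.8 281.1] x [ 0.002  0.    -1.   ] yaw_y 113.8 F [-0.1  0.4  0.4] w 0.6 t 15.15
shift now-axes cm [ 0.1   9.08 -2.19] after-turn axes [ 0.1   7.42 -5.68] turn x deg 23.8
```

View pics/t6.png

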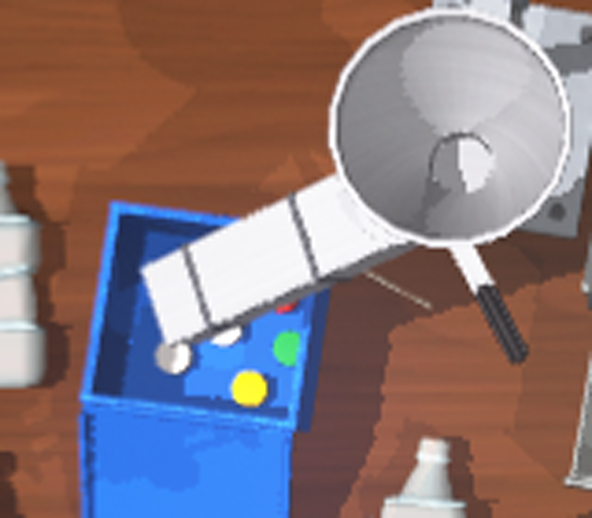

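The lever now points to the robot's right and the chute hasn't moved. One last numeric check, then hand in.

```bash
python3 - <<'E'
from h import *
c=capture('top'); Z=lambda x,y:(170+x/3.7,90+y/3.7)
e=atz(c,Z(517,358),278); h=atz(c,Z(484,289),278); print('lever end',e,'bearing',np.arctan2(*(e-h)[:2][::-1])%6.283,'open stop 3.58')
L=[atz(c,Z(*q),95)[:2] for q in[(112,204),(82,400),(297,429)]]; print('bin',L,'centre',(L[0]+L[2])/2)
m=sum(atz(c,Z(*q),164.5) for q in[(142,268),(169,347)])/2; b=np.arctan2(m[1]-47,m[0]-677); print('lip',677+245*np.cos(b),47+245*np.sin(b))
workorder.close_job()
E
```

```text
lever end [538.2   9.3 278. ] bearing 3.57151598182444 open stop 3.58
bin [array([691. , 348.2]), array([529. , 371.9]), array([502.3, 196.2])] centre [596.65 272.2 ]
lip 599.5664606959932 279.44149154325873
the job is handed in; nothing more can be done
```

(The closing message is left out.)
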